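# Weigh the tin on the two-pan balance

## Task

Find out what the lidded tin weighs: stand it on the balance's rimmed dish, then load brass weights from the sloped stand onto the flat plate until the beam stands as level as these weights can bring it. Set everything down gently and upright, do not lean on the balance, and leave the other kitchen things where they are.

Things in the scene. Friction and masses are not known exactly. Their poses are not given: they have to be found in the camera images.
- balance: Two-pan kitchen balance, grey base 125 x 330 mm, fixed. Origin: centre of its underside on the counter; y runs along the beam towards the load dish, z up. Load dish 135 mm along +y, weight plate 135 mm along -y; a pointer and index plate stand between them to 155 mm high. The pans stay horizontal and travel straight up and down; where on a pan a load stands makes no difference.
- dish_floor (a point): Load dish: round steel dish with a raised flared rim (outer diameter 176 mm, rim 16 mm above its inside floor, flat floor 138 mm across). The point is the centre of its inside floor, 112 mm above the counter when the beam is level; it moves up and down with the beam.
- plate_floor (a point): Weight plate of the balance: flat round steel plate (outer diameter 150 mm, inside 144 mm) with only a 4 mm lip. The point is the centre of its upper face, 112 mm above the counter when the beam is level; it moves up and down with the beam.
- beam (a joint): Tilt of the balance beam, rad. 0: level (as when both pans are empty). Positive: weight plate down, load dish up; negative: the reverse. It tips 0.016 rad per 10 g of difference between the pans, up to stops at -0.16 and +0.16 rad (about 100 g), where each pan stands 21.6 mm above or below its level height. It swings to rest in about a second.
- tin_center (a point): The lidded tin to be weighed: plain bare-metal cylinder, 58 mm diameter (lid rim 59.4 mm), 85 mm high, standing upright on the counter at the start. The point is its centre, 42.5 mm above its underside; z is its axis. How full it is is unknown: it weighs between 190 and 320 g.
- rack: Sloped wooden stand for the four weights, fixed, 215 mm long, 84 mm deep, 65 mm high. Origin: centre of its underside; x to its high rear edge, y along its length, z up. Its top face leans 25 degrees, outward normal (-0.423, 0, 0.906) in its own frame; the four bores are 10 mm deep along that normal, with a little play, so that the weights lean 25 to 30 degrees.
- w200_center (a point): The 200 g weight: brass knob weight, a cylinder 28 mm in diameter, 32 mm high, with a neck and a slightly narrower knob on top, 46 mm in all. The point is its centre, 23 mm above its underside; z is its axis. At the start it stands in its bore (mouth at x -9, y 75, z 50 mm in the stand's frame), leaning back like the face, 36 mm of it above the face.
- w100_center (a point): The 100 g weight: brass knob weight, a cylinder 22 mm in diameter, 26 mm high, with a neck and a slightly narrower knob on top, 38 mm in all. The point is its centre, 19 mm above its underside; z is its axis. At the start it stands in its bore (mouth at x -9, y 20, z 50 mm in the stand's frame), leaning back like the face, 28 mm of it above the face.
- w50_center (a point): The 50 g weight: brass knob weight, a cylinder 18 mm in diameter, 20 mm high, with a neck and a slightly narrower knob on top, 30 mm in all. The point is its centre, 15 mm above its underside; z is its axis. At the start it stands in its bore (mouth at x -9, y -30, z 50 mm in the stand's frame), leaning back like the face, 20 mm of it above the face.
- w20_center (a point): The 20 g weight: brass knob weight, a cylinder 13 mm in diameter, 14 mm high, with a neck and a slightly narrower knob on top, 22 mm in all. The point is its centre, 11 mm above its underside; z is its axis. At the start it stands in its bore (mouth at x -9, y -75.5, z 50 mm in the stand's frame), leaning back like the face, 12 mm of it above the face.
- canister: Bystander, to be left alone: Tall glass canister with a steel twist cap, 96 mm diameter, 265 mm high, behind the tin or the weight stand. Origin: centre of its underside.
- ramekin: Bystander, to be left alone: White ceramic ramekin, 86 mm across, 45 mm high, beside the tin. Origin: centre of its underside.
- cup: Bystander, to be left alone: Steel measuring cup, 72 mm across, 55 mm high, its flat handle reaching 104 mm along its own +y, near the tin. Origin: centre of its underside.
- cellar: Bystander, to be left alone: White ceramic salt cellar with a hinged lid, 92 mm diameter, 70 mm high, in front of the weight stand. Origin: centre of its underside.
- cake_ring: Bystander, to be left alone: Aluminium cake ring, 160 mm diameter, 50 mm high, open, behind the weight stand or the tin. Origin: centre of its underside.
- scraper: Bystander, to be left alone: Scraper with a wooden handle and a green silicone blade, 235 mm long along its x, 52 mm wide, 12 mm thick, lying in front of the balance. Origin: centre of its underside.
- crock: Bystander, to be left alone: White ceramic crock 110 mm in diameter, 135 mm high, with a steel whisk standing in it to 260 mm, at the back. Origin: centre of its underside.
- sugar_jar: Bystander, to be left alone: Glass jar with a steel cap, 90 mm diameter, 130 mm high, at the back. Origin: centre of its underside.
There are look-alikes about, which are no part of the job. What is shaped like the part that bears w100_center but black or blue is not meant.

How it is judged:
By the outcome, as a careful person would: the job done as asked, in the order asked, and still so for the second after the job is handed in, with the robot touching nothing.
It also fails if it takes over 72 s, if anything falls off the work surface, if the arm or the gripper's body presses on something with over 40 N, if the wrist force passes 120 N, or if a joint passes its speed limit or range.

## Robot

A 6-joint arm with a two-finger parallel gripper is mounted at the origin on the work surface. World frame = base frame: x ahead of the robot, y to its left, z up, the work surface at z = 0. Lengths are in m, angles in rad, forces in N, time in s.
With the tool pointing down it reaches from about 0.375 to 0.9 m from the base axis. Payload 3.1 kg.
Tool frame: the origin (TCP) lies between the finger pads; the fingertips stand 25 mm ahead of it and the grasp point (between the pads) lies 6 mm ahead of it; z points along the fingers, y is the line along which they close (so a half turn about z gives the same grasp; the last joint's range is limited). The gripper opens to 87 mm and grips with 3 to 60 N. Pads are 19 mm wide; open, the fingers measure 117 mm over their backs; the gripper's body (75 mm by 190 mm) begins 51 mm behind the grasp point.
Start: joints at [1.032, 0.527, 1.433, -0, 1.181, -0.178], TCP at [0.221, 0.585, 0.248] pointing down, gripper open.
Joint ranges: [-3.08, 3.08], [-0.75, 2.2], [0.22, 2.44], [-1.43, 4.57], [0, 2.65], [-2.85, 2.85]. Speed limits (rad/s): [2.79, 2.79, 3.14, 3.14, 3.14, 3.14].

## Interface

Orientations are given as a unit quaternion [w, x, y, z].
In Python, from bench import movep, move_straight, move_joints, gripper_to, sleep, solve_ik, camera, MotionError, finish_job, current_time, current_joint_positions, current_qd, current_tau, current_position, current_ee_rot, current_contact_force, current_wrist_torque, current_gripper_width, current_grasp_force gives the robot as it stands. Calls block until the motion is done:
- movep(position, orientation): joint-space move of the TCP to a pose.
- move_straight(position, rotation=None, feed=0.15, threshold=None): straight line of the TCP; rotation=None keeps the orientation; feed is the mean speed in m/s. With threshold (N) it stops when the force on the tool has changed by that much, and returns True; else False.
- move_joints(angles): joint-space move.
- gripper_to(opening, strength=None): finger opening in m; strength is the grip in N (None keeps the last); returns when the fingers have stopped.
- sleep(seconds).
- solve_ik(position, orientation): joint angles nearest the present ones, or None.
- camera(name): name is "side" or "top" or "wrist"; returns a dict with "image" (400x640x3 uint8, blue, green, red), "fx", "fy", "cx", "cy" (pixels), "R" (3x3) and "t" (3): a world point X has camera coordinates R X + t. Camera axes: x right, y down, z forward; pixel columns grow to the right and rows downward; lengths in m; the calibration is good to about 2 mm. A picture is of the moment at which its call begins. There is no depth.
A pose or a line that the arm cannot do raises MotionError and nothing moves.
- finish_job(): hands the job in; it is judged then, once.
Readings, each from a call of its own:
- current_time(): time.
- current_joint_positions(): joint angles.
- current_qd(): joint speeds.
- current_tau(): joint torques, N m.
- current_position(): TCP position.
- current_ee_rot(): TCP orientation.
- current_contact_force(): force on the tool from outside, world axes, zero at the start.
- current_wrist_torque(): the same for the moment, N m.
- current_gripper_width(): finger opening in m.
- current_grasp_force(): force on a finger pad.
Only numpy, scipy, OpenCV 4.12 (cv2) and the standard library are available. Lean on these libraries where they do the work, as an engineer would, in place of code of your own. Each camera call takes 0.05 s, during which the arm holds its last target. There are 200 camera calls.

## Working session

There is one attempt and no reset: what is moved stays moved. The work goes in short steps, each a Python script; the robot and the scene stay as the last script left them, time stands still between calls to the robot, and variables do not carry over. Pictures are saved under pics/ and viewed, at most 10 in all, crops included, and the job is handed in when it is done.

```bash
ls; mkdir -p pics
python3 - <<'E'
from bench import *
import cv2,numpy as np
for n in("side","top"):
    c=camera(n);cv2.imwrite(f"pics/{n}0.png",c["image"]);print(n,c["fx"],c["cx"],c["cy"],np.round(c["R"],4).tolist(),np.round(c["t"],4).tolist(), (-c["R"].T@c["t"]).round(3))
print(current_time())
E
```

```text
pics
side 373.29718538932167 319.883756874159 194.46234186823585 [[-0.9942, -0.1076, -0.0042], [-0.0778, 0.7451, -0.6624], [0.0744, -0.6582, -0.7491]] [0.5658, 0.084, 1.0556] [0.491 0.693 0.849]
top 446.6392315672762 322.0670806128129 195.8158356733829 [[0.0095, -0.9998, -0.0153], [-0.9952, -0.0079, -0.0977], [0.0975, 0.0161, -0.9951]] [0.0344, 0.5933, 1.5583] [0.438 0.014 1.609]
0.1
```

View pics/top0.png

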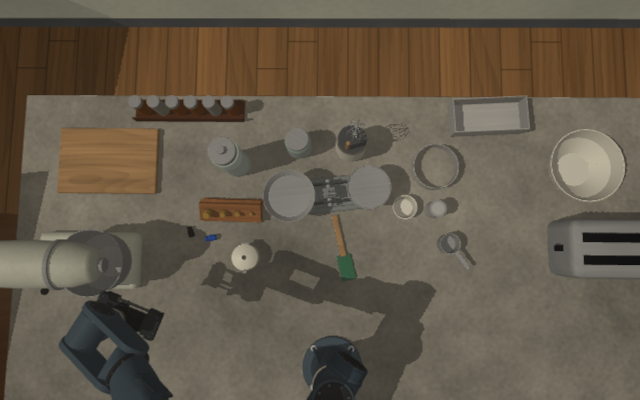

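View pics/side0.png

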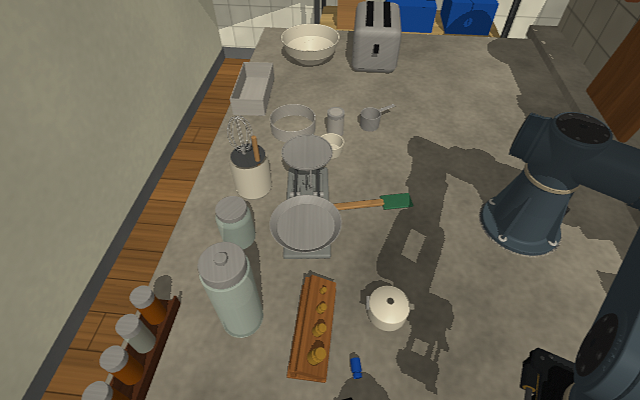

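Tin candidate: the plain metal cylinder at top (437,208) / side (336,121), next to the ramekin at (405,207). The other metal things are the cup (450,243), which has a handle, and the jars, which have glass bodies. The weights are the brass ones in the stand at top (231,210). The black and blue pieces at (190,231) and (211,238) lie outside it and are look-alikes. One enlarged crop to confirm.

Run:
```python
import cv2,numpy as np
t=cv2.imread("pics/top0.png");s=cv2.imread("pics/side0.png")
a=cv2.resize(t[165:265,180:310],None,fx=3,fy=3,interpolation=3)
b=cv2.resize(t[165:265,330:460],None,fx=3,fy=3,interpolation=3)
c=cv2.resize(s[260:385,270:400],None,fx=2.3,fy=2.3,interpolation=3)
d=cv2.resize(s[90:215,270:400],None,fx=2.3,fy=2.3,interpolation=3)
o=np.zeros((595,790,3),np.uint8)
o[:300,:390]=a;o[:300,400:790]=b;o[305:305+c.shape[0],:c.shape[1]]=c;o[305:305+d.shape[0],400:400+d.shape[1]]=d
cv2.imwrite("pics/crop1.png",o)
```

```text
(no output)
```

View pics/crop1.png

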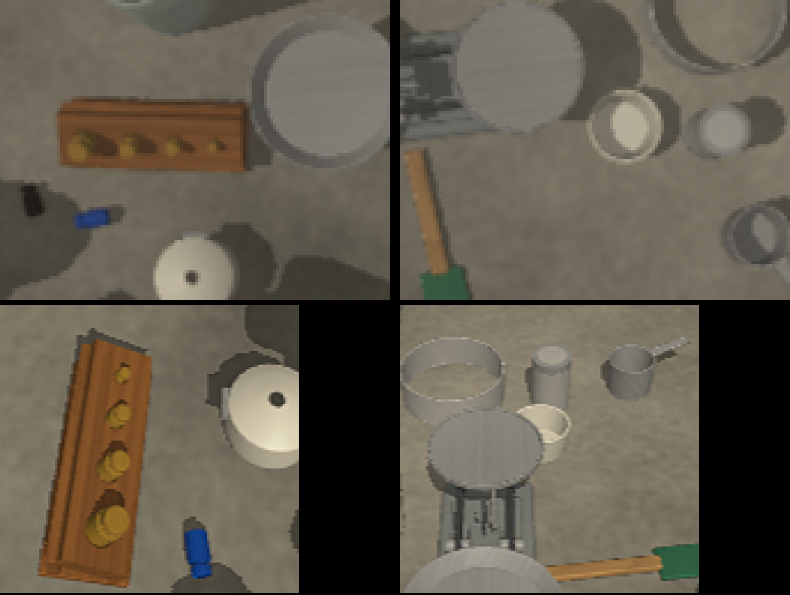

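The crop confirms the tin: a plain lidded cylinder at top (437,209), between ramekin and cup. Four brass weights stand in the rack, largest at left (207,214), and the beam looks level. Now rough numbers.

```bash
cat > h.py <<'E'
from bench import *
import cv2,numpy as np
from scipy.spatial.transform import Rotation as Ro
def ray(c,p):
    d=c["R"].T@np.array([(p[0]-c["cx"])/c["fx"],(p[1]-c["cy"])/c["fy"],1.]);return -c["R"].T@c["t"],d/np.linalg.norm(d)
def onz(c,p,z):
    o,d=ray(c,p);return o+d*(z-o[2])/d[2]
def tri(rs):
    A=sum(np.eye(3)-np.outer(d,d) for o,d in rs);b=sum((np.eye(3)-np.outer(d,d))@o for o,d in rs)
    return np.linalg.solve(A,b)
def proj(c,X):
    q=c["R"]@np.asarray(X)+c["t"];return np.array([c["fx"]*q[0]/q[2]+c["cx"],c["fy"]*q[1]/q[2]+c["cy"]])
def brass(im):
    h=cv2.cvtColor(im,cv2.COLOR_BGR2HSV);return cv2.inRange(h,(18,120,60),(32,255,255))
def blobs(m,a):
    n,l,s,ce=cv2.connectedComponentsWithStats(m);return [(s[i,4],*ce[i].round(1),*s[i,:4]) for i in range(1,n) if s[i,4]>=a]
def quat(R): 
    x,y,z,w=Ro.from_matrix(R).as_quat();return [w,x,y,z]
def toolR(z,y):  # z approach dir, y closing dir
    z=np.array(z,float);z/=np.linalg.norm(z);y=np.array(y,float);y-=z*(y@z);y/=np.linalg.norm(y)
    return np.c_[np.cross(y,z),y,z]
E
python3 - <<'E'
from h import *
for n in("top","side"):
    c=camera(n);im=c["image"];m=brass(im)
    for b in blobs(m,6):print(n,[float(x) for x in b])
    w=cv2.inRange(cv2.cvtColor(im,cv2.COLOR_BGR2HSV),(3,90,30),(17,255,255))
    if n=="top":
        w[:190]=0;w[225:]=0;w[:,270:]=0
        pts=np.column_stack(np.nonzero(w|m*(w>=0))[::-1]);pts=pts[(pts[:,0]<270)&(pts[:,0]>190)&(pts[:,1]>190)&(pts[:,1]<226)]
        print(cv2.minAreaRect(pts.astype(np.float32)))
        g=cv2.cvtColor(im,cv2.COLOR_BGR2GRAY)
        for (x,y,z,r0,r1) in((289,195,.128,20,30),(369,187,.114,18,26),(437,208,.085,7,13)):
            k=cv2.HoughCircles(cv2.resize(g[y-40:y+40,x-40:x+40],None,fx=4,fy=4,interpolation=2),cv2.HOUGH_GRADIENT,1.5,40,param1=80,param2=25,minRadius=r0*4,maxRadius=r1*4)
            if k is not None:
              for q in k[0][:3]:
                u=q[0]/4+x-40,q[1]/4+y-40;print(u,q[2]/4,onz(c,u,z).round(3))
        print("man",[onz(c,p,z).round(3) for p,z in(((287.5,195.5),.128),((369,187),.114),((437.5,208.5),.085))])
c=[camera("top"),camera("side")]
E
```

```text
top [63.0, 207.0, 212.9, 203.0, 209.0, 9.0, 9.0]
top [34.0, 223.4, 213.1, 221.0, 210.0, 6.0, 7.0]
top [19.0, 237.6, 212.9, 236.0, 211.0, 5.0, 5.0]
top [8.0, 250.9, 213.1, 250.0, 212.0, 3.0, 3.0]
((230.42327880859375, 209.5712127685547), (63.28994369506836, 23.391368865966797), 2.12109637260437)
(np.float32(289.3125), np.float32(196.0625)) 20.825 [0.582 0.147 0.128]
(np.float32(404.6875), np.float32(207.1875)) 12.7375 [ 0.551 -0.244  0.085]
(np.float32(450.8125), np.float32(204.5625)) 7.45 [ 0.561 -0.4    0.085]
(np.float32(451.1875), np.float32(242.8125)) 9.175 [ 0.431 -0.399  0.085]
man [array([0.583, 0.153, 0.128]), array([ 0.616, -0.119,  0.114]), array([ 0.547, -0.355,  0.085])]
side [333.0, 330.3, 17.2, 320.0, 6.0, 33.0, 25.0]
side [193.0, 436.6, 26.7, 411.0, 11.0, 45.0, 24.0]
side [89.0, 492.8, 32.0, 482.0, 23.0, 18.0, 14.0]
side [8.0, 405.5, 32.0, 402.0, 32.0, 8.0, 1.0]
side [17.0, 469.0, 35.0, 461.0, 35.0, 17.0, 1.0]
side [37.0, 322.9, 289.9, 320.0, 287.0, 7.0, 7.0]
side [81.0, 321.0, 307.9, 316.0, 303.0, 11.0, 11.0]
side [138.0, 318.8, 329.5, 312.0, 323.0, 15.0, 14.0]
side [249.0, 316.1, 355.5, 307.0, 347.0, 19.0, 18.0]
side [13.0, 537.4, 380.8, 537.0, 376.0, 2.0, 11.0]
side [37.0, 529.8, 387.8, 523.0, 385.0, 15.0, 7.0]
```

Run:
```python
from h import *
T=camera("top");S=camera("side")
P=[((207,212.9),(316.1,355.5)),((223.4,213.1),(318.8,329.5)),((237.6,212.9),(321,307.9)),((250.9,213.1),(322.9,289.9))]
for a,b in P:
    print(tri([ray(T,a),ray(S,b)]).round(4))
t0=current_time()
down=lambda y:quat(toolR([0,0,-1],y))
movep([0.47,0.30,0.30],down([0,1,0]));print(current_time()-t0)
c=camera("wrist");cv2.imwrite("pics/w1.png",c["image"]);print(c["fx"],(-c["R"].T@c["t"]).round(3),c["R"].round(2).tolist())
movep([0.50,-0.35,0.28],down([1,-1,0]));print(current_time()-t0, current_joint_positions())
c=camera("wrist");cv2.imwrite("pics/w2.png",c["image"])
import pickle;pickle.dump(c,open("w2.pkl","wb"))
o=np.zeros((600,800,3),np.uint8)
a=cv2.imread("pics/w1.png");o[:300,:480]=cv2.resize(a,(480,300));o[300:,:480]=cv2.resize(c["image"],(480,300));cv2.imwrite("pics/w12.png",o[:,:480])
print(current_contact_force(),[proj(c,x).round(0) for x in ([.547,-.355,.085],[.55,-.244,.045])])
```

```text
[0.5279 0.4385 0.0641]
[0.5283 0.3826 0.0584]
[0.5291 0.3332 0.0572]
[0.5293 0.2874 0.0534]
1.4249999999999998
284.1937097101635 [0.389 0.3   0.437] [[-0.0, 1.0, 0.0], [0.96, -0.0, 0.29], [0.29, 0.0, -0.96]]
3.7917 [-7.91955367e-01  4.73148796e-01  1.43421692e+00  3.85242450e-04
  1.23432462e+00 -8.27797812e-03]
[ 0.12976769  0.22708423 -0.46483798] [array([350., 162.]), array([286.,  91.])]
```

View pics/w12.png

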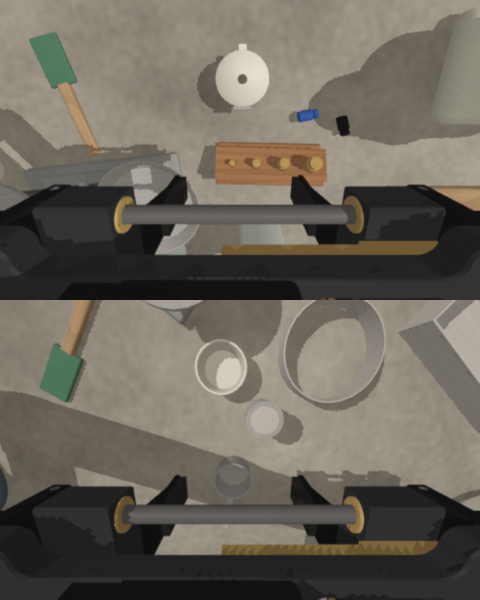

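Wrist views match my rough positions: the tin lid is at about (352,157) full-res against a predicted (350,162). All four brass weights are in the rack, and the ramekin, ring and cup surround the tin. Refine the lid and fetch it.

Run:
```python
from h import *
import pickle
c=pickle.load(open("w2.pkl","rb"))
g=cv2.cvtColor(c["image"],cv2.COLOR_BGR2GRAY)
x0,y0=312,117
k=cv2.HoughCircles(cv2.resize(g[y0:y0+80,x0:x0+80],None,fx=4,fy=4,interpolation=2),cv2.HOUGH_GRADIENT,1.5,40,param1=80,param2=20,minRadius=72,maxRadius=120)
p=np.array([352,157.])
if k is not None:
    print(k[0][:3])
    q=k[0][0]; p=np.array([x0+q[0]/4,y0+q[1]/4])
tin=onz(c,p,.085);print(p,tin)
o=lambda u,v:(u*4/3,(v-300)*4/3)
for n,uv,z,r in(("ram",(221,366),.045,.043),("ring",(334,351),.05,.08),("cup",(233,478),.055,.036)):
    b=onz(c,o(*uv),z)
    print(n,b.round(3),[round(float(np.linalg.norm((tin+s*np.array([.05,-.05,0])*.75-b)[:2]))-r,3) for s in(1,-1)])
```

```text
[[303.75 222.75  94.05]]
[387.9375 172.6875] [ 0.56995384 -0.39629369  0.085     ]
ram [ 0.56  -0.249  0.045] [0.148, 0.07]
ring [ 0.702 -0.36   0.05 ] [0.04, 0.089]
cup [ 0.436 -0.399  0.055] [0.139, 0.069]
```

The Hough hit was the shadow, so I'll use the lid centre seen at (352.5,157.5), which agrees with the top view. Finger clearances are around 40 mm.

Run:
```python
from h import *
import pickle
c=pickle.load(open("w2.pkl","rb"))
tin=onz(c,(352.5,157.5),.085);print(tin.round(4))
x,y=tin[:2]; t0=current_time()
Q=quat(toolR([0,0,-1],[1,-1,0]))
movep([x,y,.16],Q)
move_straight([x,y,.068],feed=.12)
f0=np.mean([current_contact_force() for _ in range(5)],0)
gripper_to(.05,15);print("w",current_gripper_width(),current_grasp_force())
move_straight([x,y,.10],feed=.1);sleep(.2)
f=[]
for _ in range(10): f.append(current_contact_force());sleep(.02)
print(f0,np.mean(f,0),np.std(f,0))
move_straight([x,y,.29],feed=.3)
c=camera("wrist");pickle.dump(c,open("w3.pkl","wb"))
movep([.583,.150,.29],quat(toolR([0,0,-1],[1,-.2,0])))
print(current_contact_force(),current_joint_positions().round(2),current_time(),current_time()-t0)
c=camera("wrist");s=camera("side");t=camera("top")
o=np.zeros((600,480,3),np.uint8);o[:300]=cv2.resize(c["image"],(480,300));o[300:,:240]=s["image"][90:390,220:460];o[300:,240:]=cv2.resize(t["image"][150:250,250:330],(240,300));cv2.imwrite("pics/d1.png",o)
```

```text
[ 0.5525 -0.3535  0.085 ]
w 0.057340947843662476 14.999997729901224
[-0.02659322 -0.45249041 -0.30831704] [-0.07191167  0.10048029 -1.90401383] [0.43807173 0.48172862 0.51194048]
[-0.42388405  0.45764066 -1.67924863] [ 0.06  0.45  1.44 -0.    1.25  0.26] 9.8583 5.6166
```

View pics/d1.png

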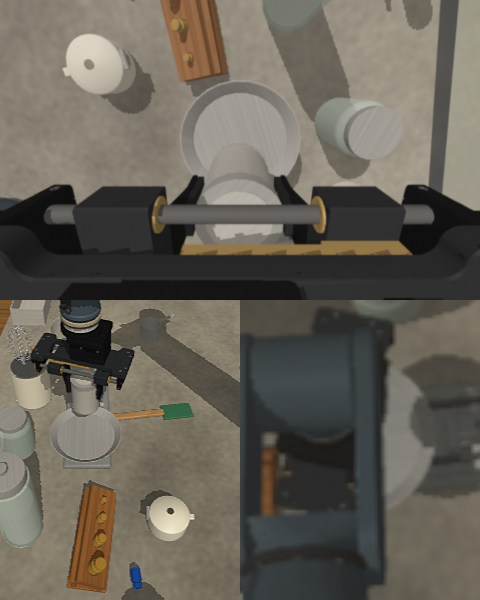

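Tin held at 57.3 mm width. The dish rim circle is at about (240,135) in the composite wrist view, clear below. Refine the dish centre and set the tin down.

Run:
```python
from h import *
c=camera("wrist");d=onz(c,(240*4/3,137*4/3),.128);print("dish",d.round(4))
x,y=(d[:2]+np.array([.583,.150]))/2
move_straight([x,y,.186],feed=.2)
r=move_straight([x,y,.1575],feed=.03,threshold=3);print(r,current_position().round(4),current_contact_force().round(2))
gripper_to(.08)
z=current_position()[2]
move_straight([x,y,.23],feed=.15)
print(current_time(),x,y)
movep([.50,.10,.30],quat(toolR([0,0,-1],[0.12,-1,0])))
c=camera("wrist");s=camera("side");print(current_time(),current_contact_force().round(2))
import pickle;pickle.dump((c,s),open("w4.pkl","wb"))
o=np.zeros((600,480,3),np.uint8);o[:300]=cv2.resize(c["image"],(480,300));o[300:,:480]=cv2.resize(s["image"][100:250,200:440],(480,300));cv2.imwrite("pics/d2.png",o)
```

```text
dish [0.5876 0.1592 0.128 ]
True [0.5853 0.1546 0.1585] [-0.46 -0.44  4.64]
12.925 0.5852895846581945 0.1546090176263184
14.1 [-0.18 -0.61  0.99]
```

View pics/d2.png

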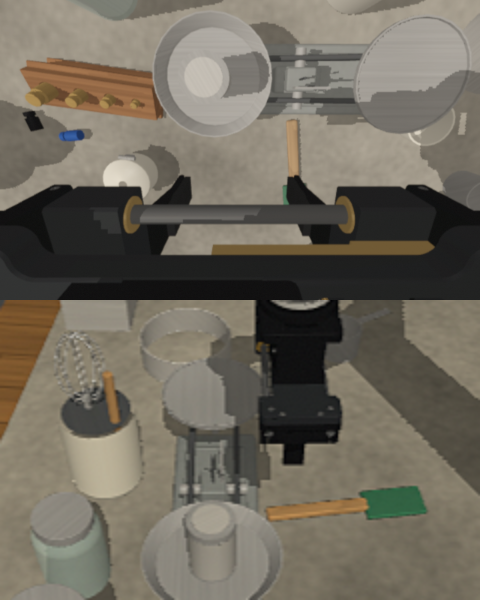

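The tin stands in the dish, dish at its low stop and plate raised; the plate centre is at about (412,74) in the composite and the weights are at (37..133, 97..103). Refine both from this image plus the earlier views.

Run:
```python
from h import *
import pickle
c,s=pickle.load(open("w4.pkl","rb"));T=camera("top")
B=[b for b in blobs(brass(c["image"]),15) if b[1]<220 and b[2]<200];B.sort(key=lambda b:b[1]);print([[float(v) for v in b[:3]] for b in B])
top=[(207,212.9),(223.4,213.1),(237.6,212.9),(250.9,213.1)];side=[(316.1,355.5),(318.8,329.5),(321,307.9),(322.9,289.9)]
hh=[36,28,20,12];ys=[75,20,-30,-75.5];W=[];L=[]
n=np.array([-.423,0,.906])
for b,t,q,h,y in zip(B,top,side,hh,ys):
    X=tri([ray(T,t),ray(s,q),ray(c,b[1:3])]);W.append(X)
    z=.05+n[2]*h/2000
    print(X.round(4),"planes",[onz(k,p,z).round(4)[:2].tolist() for k,p in((T,t),(s,q),(c,b[1:3]))])
    L.append(np.array([-.009,y/1e3,.05])+n*h/2000)
W=np.array(W);L=np.array(L)
a=W[:,:2]-W[:,:2].mean(0);l=L[:,:2]-L[:,:2].mean(0)
yaw=np.arctan2((l[:,0]*a[:,1]-l[:,1]*a[:,0]).sum(),(l*a).sum())
R=Ro.from_euler("z",yaw).as_matrix();t=(W-L@R.T).mean(0)
print("yaw",yaw,"t",t.round(4),"res mm",((W-L@R.T-t)*1e3).round(1).tolist())
p=onz(c,(412*4/3,74*4/3),.1355);print("plate",p.round(4),"dish",onz(c,(212*4/3,74*4/3),.1064).round(4))
for p in ([.585,.155,.1064],[.617,-.116,.1355]): print(proj(c,p)*.75)
```

```text
[[862.0, 55.2, 125.5], [473.0, 101.4, 130.6], [256.0, 142.7, 134.7], [105.0, 179.5, 138.3]]
[0.5277 0.4386 0.0648] planes [[0.5265, 0.4379], [0.529, 0.4392], [0.5276, 0.4375]]
[0.528  0.3831 0.0612] planes [[0.5265, 0.3816], [0.5295, 0.3843], [0.5277, 0.3829]]
[0.5288 0.3333 0.058 ] planes [[0.5279, 0.3328], [0.5302, 0.334], [0.5284, 0.3329]]
[0.5291 0.2876 0.0543] planes [[0.5278, 0.287], [0.5306, 0.2883], [0.529, 0.2873]]
yaw -0.02348258776610743 t [ 0.5425  0.363  -0.0013] res mm [[0.0, 0.3, -0.2], [-0.1, -0.2, -0.2], [0.2, 0.1, 0.3], [-0.1, -0.2, 0.1]]
plate [ 0.6229 -0.1167  0.1355] dish [0.5922 0.1505 0.1064]
[208.54384602  78.77496293]
[409.92707631  78.56238684]
```

Rack fit residuals are under 0.3 mm. Now fetch the 200 g weight.

```bash
cat >> h.py <<'E'
RR=Ro.from_euler("z",-.0235).as_matrix();RT=np.array([.5425,.363,-.0005]);N=RR@np.array([-.4226,0,.9063])
PL=np.array([.620,-.117]);YB=np.array([-.115,.993]);XB=np.array([.993,.115])
WY={200:.075,100:.020,50:-.030,20:-.0755};WD={200:.028,100:.022,50:.018,20:.013};SX={200:.038,100:.002,50:-.028,20:-.050}
QR=quat(toolR(-N,RR[:,1]));QP=quat(toolR([0,0,-1],[*YB,0]))
def pick(w,cl=.003):
    m=RR@np.array([-.009,WY[w],.05])+RT
    p=m+N*(.025+cl)
    gripper_to(WD[w]+.013)
    movep(p+N*.07,QR);move_straight(p,feed=.12)
    gripper_to(max(WD[w]-.012,0),20);print("grip",w,current_gripper_width(),current_grasp_force())
    move_straight(p+N*.05,feed=.12)
def place(w,floor,cl=.003):
    x,y=PL+XB*SX[w];z=floor+.010+cl+.025
    movep([x,y,z+.06],QP);print("held",current_gripper_width())
    move_straight([x,y,z+.008],feed=.15);move_straight([x,y,z-.001],feed=.03)
    f=current_contact_force();gripper_to(WD[w]+.014);print("placed",f.round(2),current_time())
    move_straight([x,y,z+.07],feed=.15)
E
python3 - <<'E'
from h import *
print(current_time());pick(200)
c=camera("wrist");s=camera("side");print(current_time(),current_joint_positions().round(2))
o=np.zeros((600,480,3),np.uint8);o[:300]=cv2.resize(c["image"],(480,300));o[300:]=cv2.resize(s["image"][220:400,220:508],(480,300));cv2.imwrite("pics/p1.png",o)
E
```

```text
14.15
grip 200 0.02753758659237139 20.00002920627594
18.5333 [ 0.66  0.69  1.65 -0.56  0.53 -0.43]
```

View pics/p1.png

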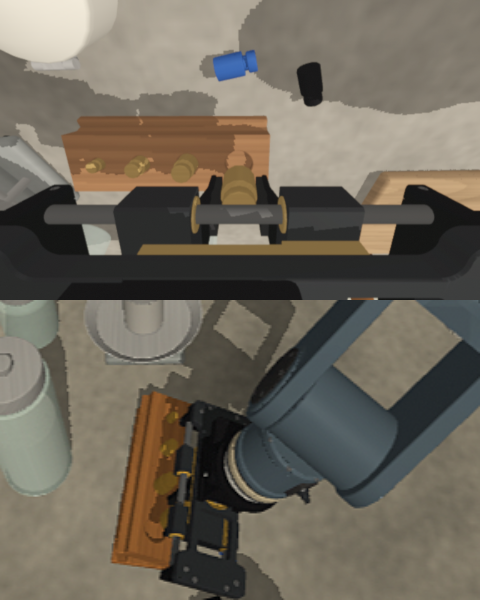

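The 200 g weight is held at 27.5 mm and out of its bore. I must go high over the tin, so I'm adding waypoints.

```bash
python3 - <<'E'
s=open("h.py").read()
s=s.replace("movep([x,y,z+.06],QP);print","movep([.46,.33,.30],QP);movep([x,y,.29],QP);print").replace("move_straight([x,y,z+.008],feed=.15)","move_straight([x,y,z+.008],feed=.2)")
s=s.replace("    move_straight([x,y,z+.07],feed=.15)\n","    move_straight([x,y,.29],feed=.25)\n")
open("h.py","w").write(s)
E
python3 - <<'E'
from h import *
place(200,.1336)
# low, forward-tilted look at both pans from the robot side
v=np.array([np.cos(.9),0,-np.sin(.9)])
for tilt in (1.0,.75,.5):
    try:
        z=[np.sin(tilt),0,-np.cos(tilt)]
        movep([.40,.02,.30],quat(toolR(z,[0,1,0])));print("tilt",tilt);break
    except MotionError as e:print(e)
sleep(.3)
c=camera("wrist");s=camera("side");print(current_time(),current_joint_positions().round(2),(-c["R"].T@c["t"]).round(3))
import pickle;pickle.dump((c,s),open("w5.pkl","wb"))
o=np.zeros((600,640,3),np.uint8);o[:400]=c["image"];o[400:,:320]=cv2.resize(s["image"][100:250,200:440],(320,200));cv2.imwrite("pics/p2.png",o)
E
```

```text
held 0.027022007798416545
placed [-0.04  0.36 -2.08] 22.9167
the arm cannot take that pose within its joint ranges
the arm cannot take that pose within its joint ranges
tilt 0.5
25.05 [-0.35 -0.03  2.2   0.34  0.52 -2.18] [0.264 0.019 0.382]
```

View pics/p2.png

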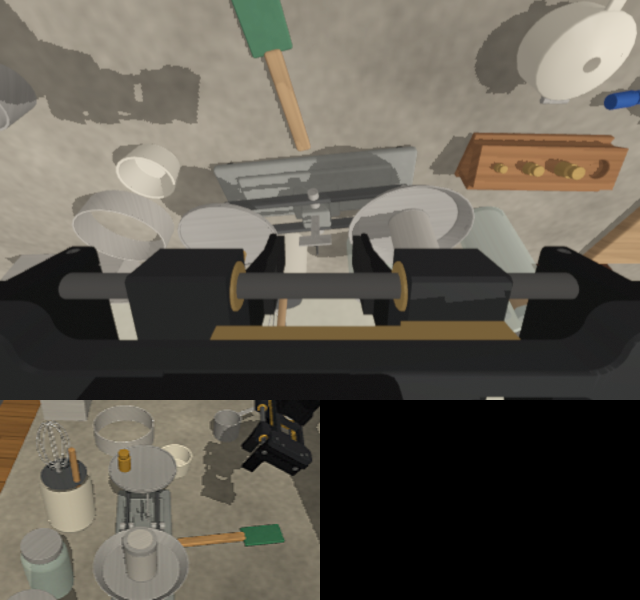

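The 200 g weight stands upright on the plate at the far side, and the tin is upright in the dish. Read the beam by tracking tin and dish between the two side views (dish at stop, then now).

```bash
cat >> h.py <<'E'
import pickle
def dishz(s1,s0=None):
    s0=s0 or pickle.load(open("w4.pkl","rb"))[1]
    g=[cv2.cvtColor(s["image"],cv2.COLOR_BGR2GRAY).astype(np.float32) for s in(s0,s1)]
    a=proj(s0,[.5853,.1546,.1754])
    x,y=a.round().astype(int);out=[]
    for w,u,d in((13,9,9),(13,12,22)):
        t=g[0][y-u:y+d,x-w:x+w];S=g[1][y-u-14:y+d+6,x-w-5:x+w+5]
        k=8;r=cv2.matchTemplate(cv2.resize(S,None,fx=k,fy=k,interpolation=2),cv2.resize(t,None,fx=k,fy=k,interpolation=2),cv2.TM_CCOEFF_NORMED)
        _,v,_,l=cv2.minMaxLoc(r)
        dv=14-l[1]/k;sc=a[1]-proj(s0,[.5853,.1546,.1764])[1]
        out.append((round(v,3),l[0]/k-5,dv,"dz mm",round(dv/sc,2),"diff g",round(100-dv/sc/.216,1)))
    return out
E
python3 - <<'E'
from h import *
c,s=pickle.load(open("w5.pkl","rb"))
for o in dishz(s):print(o)
z0=pickle.load(open("w4.pkl","rb"))[1]
print(dishz(z0))
E
```

```text
(0.961, -0.25, 4.875, 'dz mm', np.float64(17.94), 'diff g', np.float64(17.0))
(0.878, 0.0, 4.75, 'dz mm', np.float64(17.48), 'diff g', np.float64(19.1))
[(0.993, 0.0, -0.125, 'dz mm', np.float64(-0.46), 'diff g', np.float64(102.1)), (0.999, 0.0, 0.0, 'dz mm', np.float64(0.0), 'diff g', np.float64(100.0))]
```

Beam residue is about 18 g with the tin heavier, so the tin weighs about 218 g and the 20 g weight is next.

Run:
```python
from h import *
SX[20]=-.015
movep([.44,.28,.28],QP)
pick(20,.002)
s=camera("side");w=camera("wrist")
print("w",current_gripper_width(),current_time())
place(20,.1160,.002)
movep([.44,.30,.28],QP) if False else movep([.40,.02,.30],quat(toolR([np.sin(.5),0,-np.cos(.5)],[0,1,0])))
sleep(.8)
s=camera("side");print(current_time());pickle.dump(s,open("w6.pkl","wb"))
for o in dishz(s):print(o)
print(blobs(brass(s["image"]),5))
o=cv2.resize(s["image"][90:400,200:440],None,fx=1.9,fy=1.9,interpolation=2);cv2.imwrite("pics/p3.png",o)
```

```text
grip 20 0.010783246273620338 20.000327602028847
w 0.011232297316785406 29.35
held 0.01101025993310247
placed [-0.55  0.44 -0.58] 33.8417
36.3583
(0.946, -0.375, 6.125, 'dz mm', np.float64(22.53), 'diff g', np.float64(-4.3))
(0.851, 0.0, 6.125, 'dz mm', np.float64(22.53), 'diff g', np.float64(-4.3))
[(np.int32(325), np.float64(330.1), np.float64(17.2), np.int32(320), np.int32(6), np.int32(33), np.int32(25)), (np.int32(202), np.float64(435.2), np.float64(26.9), np.int32(402), np.int32(11), np.int32(53), np.int32(24)), (np.int32(55), np.float64(403.0), np.float64(108.2), np.int32(401), np.int32(97), np.int32(5), np.int32(25)), (np.int32(26), np.float64(396.6), np.float64(106.8), np.int32(393), np.int32(105), np.int32(8), np.int32(5)), (np.int32(6), np.float64(418.8), np.float64(115.3), np.int32(417), np.int32(115), np.int32(4), np.int32(2)), (np.int32(13), np.float64(413.5), np.float64(119.8), np.int32(411), np.int32(118), np.int32(7), np.int32(4)), (np.int32(26), np.float64(420.4), np.float64(126.7), np.int32(419), np.int32(123), np.int32(4), np.int32(8)), (np.int32(23), np.float64(397.3), np.float64(125.6), np.int32(394), np.int32(124), np.int32(8), np.int32(5)), (np.int32(139), np.float64(293.0), np.float64(146.3), np.int32(289), np.int32(138), np.int32(9), np.int32(17)), (np.int32(28), np.float64(311.5), np.float64(149.2), np.int32(310), np.int32(146), np.int32(4), np.int32(8)), (np.int32(80), np.float64(321.1), np.float64(307.9), np.int32(316), np.int32(303), np.int32(11), np.int32(11)), (np.int32(138), np.float64(318.8), np.float64(329.5), np.int32(312), np.int32(323), np.int32(15), np.int32(14))]
```

View pics/p3.png

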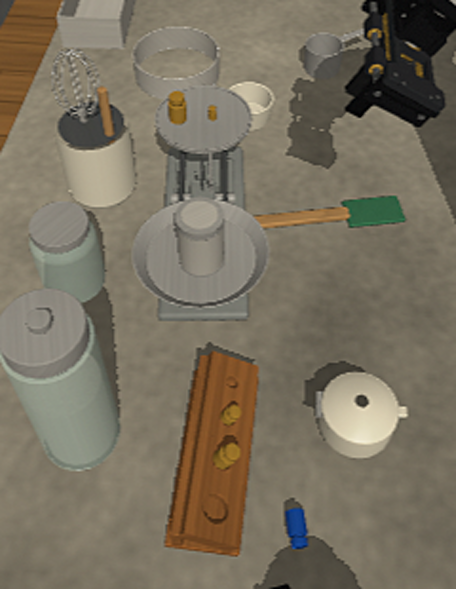

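The 200 g and 20 g weights stand upright on the plate at (177,107) and (212,113), the tin is upright in the dish, and nothing else has moved. The residue is about 4 g, and no other combination comes nearer, so I'm handing in.

```bash
python3 -c "
from bench import *
print(finish_job(),current_time())"
```

```text
the job is handed in; nothing more can be done
the job is handed in; nothing more can be done
```

The job is handed in: the tin weighs about 216–219 g and stands in the dish, balanced by the 200 g and 20 g weights on the plate (220 g, beam about 4 g from level in the last side view), with robot time at 36 s of the 72 s allowed when last read.

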